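# Release the stuck disc tray with the release rod

## Task

The disc tray of the grey enclosure is locked in. Take the release rod, the tool with the round handle and the broad round collar, out of the tool rack and push it down through the slot in the top of the enclosure until its collar rests on the top: it presses down the catch hidden inside and the tray comes out. Leave the rod standing in the slot, and leave the square-handled tool in the rack.

Things in the scene. Friction and masses are not known exactly. Their poses are not given: they have to be found in the camera images.
- release_rod: Loose tool, about 80 g, upright in one of the rack's two 14 mm holes. From below: steel shaft 8 mm diameter, 55 mm long; flat round collar 40 mm diameter, 5 mm thick; black round handle 20 mm diameter, 42 mm tall. Origin: lower tip of the shaft; z up the rod (collar's underside at z = 55 mm, handle from 60 to 102 mm). In the rack its collar rests on the rack's top: lift straight up, 55 mm to come free.
- square_tool: Tool in the rack's other hole: square black handle 20 x 20 x 42 mm on a square flange 30 x 30 x 5 mm, shaft 8 mm diameter, 25 mm long. Origin: lower tip of the shaft, z up; the flange rests on the rack's top, the handle's end 117 mm above the bench. The rack is a fixed open grey stand 64 x 140 x 70 mm high, its holes 64 mm apart along its length, so close the fingers across the line of the two tools.
- slot (a point): Centre of the slot, level with the top surface of the enclosure, a fixed grey box 160 (x) x 150 (y) x 80 mm high, z up. A disc drive sits low in its front, the side toward the robot (-x here). The slot is a clear opening in the middle of the top, 44 mm along x and 22 mm along y, through a 4 mm plate, framed by a thin dark line. Below it the box is hollow down to the catch.
- catch (a joint): Travel (m) of the catch, a flat steel tab inside the enclosure under the whole slot. 0 = up, 38 mm below the top surface; grows to 0.020 as it is pressed straight down. Stiff (about 12 N), stays where it is left; any part of it may be pressed. It drives the disc tray out of the front, 2.5 mm for each mm. With the rod's collar resting on the enclosure it reads about 0.017.
Not all that is in view belongs to the job. What is shaped like the release_rod but blue is not meant.

How it is judged:
By the outcome, as a careful person would: the job done as asked, in the order asked, and still so for the second after the job is handed in, with the robot touching nothing.
It also fails if it takes over 42 s, if anything falls off the work surface, if the arm or the gripper's body presses on something with over 40 N, if the wrist force passes 120 N, or if a joint passes its speed limit or range.

## Robot

A 6-joint arm with a two-finger parallel gripper is mounted at the origin on a cart in front of the work surface, level with it; the furniture and walls round the work are solid. World frame = base frame: x ahead of the robot, y to its left, z up, the work surface at z = 0. Lengths are in m, angles in rad, forces in N, time in s.
With the tool pointing down it reaches from about 0.35 to 0.875 m from the base axis. Payload 4.2 kg.
Tool frame: the origin (TCP) lies midway between the tips of the shut fingers; the grasp point (between the pads) lies 19 mm behind it; z points along the fingers, y is the line along which they close (so a half turn about z gives the same grasp; the last joint's range is limited). The gripper opens to 85 mm and grips with 20 to 120 N. Pads are 22 mm wide; open, the fingers measure 114 mm over their backs; the gripper's body (76 mm by 85 mm) begins 54 mm behind the grasp point. The pads swing forward as they close: fully open they stand 13 mm farther back than shut.
Start: joints at [1.591, 0.385, 0.008, 0, -1.194, -0.259], TCP at [0.148, 0.607, 0.231] pointing down, gripper open.
Joint ranges: [-3.14, 3.14], [-1.21, 2.06], [-1.07, 1.41], [-3.16, 2.05], [-2.99, -0.16], [-3.1, 3.1]. Speed limits (rad/s): [2.79, 2.79, 3.14, 3.14, 3.14, 3.14].

## Interface

Orientations are given as a unit quaternion [x, y, z, w].
In Python, from workcell import * gives the robot as it stands. The module is installed in compiled form; this text tells all that it offers.
- The arm moves only by the tool servo_tool, never from a script. Its argument "rows" is a list that holds one entry, the list of rows, each a list of 6 numbers: the shift along the tool's x, y, z each as a share of 0.1 m, from -1 to 1, then the turn, a rotation vector about the tool's x, y, z each as a share of 360 degrees, from -1 to 1. A call has 1 to 10 rows; each row is the pose to reach, as a shift and turn from the pose commanded when the call began, along the tool's axes at that moment, turning the shorter way round; what a row does not reach only later rows make up. A row lasts 1/12 s, in which the tool goes at most 41.7 mm and 7.16 degrees, less where a joint would pass 70% of its speed; a pose out of reach is approached as far as the arm can. A call with a number of a shift or a turn outside -1 to 1 is refused whole. A call with a gripper value outside its range is refused whole. "jaw" is the gripper command: -1 is shut, 1 is fully open, values between are in proportion, set as the call begins (left out, the last holds). The fingers move at their own pace and stop on an object; the grip force is fixed at half the most. Time passes only in rows, so rows that repeat a pose let the fingers close. It gives the time, the measured TCP pose, the force, the opening and the grip force at its end, in the units of the state.
- get_obs(): the state, without advancing time (a new reading comes with each control period).
- capture(name): name is "scene" or "side" or "wrist"; returns the picture (480x640x3 uint8, red, green, blue); there is no depth.
- camera_info(name): a dict with "vertical_fov" (degrees; the focal length in pixels is half the picture's height over the tangent of half this angle, whatever the lens; pixels are square), "cx", "cy" (the principal point, pixels), "dist_coeffs" ([k1, k2, p1, p2, k3] as OpenCV has them; the pictures are not rectified), "pose" (4x4, takes a point from camera to world coordinates). Camera axes: x right, y down, z forward; pixel columns grow to the right and rows downward; lengths in m; the calibration is good to about 2 mm. A picture is of the moment at which its call begins: read the wrist's pose just before it. camera_info takes no time and is no camera call; for the wrist camera it gives the pose at the moment of the call.
- finish_job(): hands the job in; it is judged then, once.
The state is a dict: "t": time; "joints": joint angles; "joint_velocities": joint speeds; "joint_torque": joint torques, N m; "ee_pos": TCP position; "ee_rot": TCP orientation; "contact_force": force on the tool from outside, world axes, zero at the start; "ft_torque": the same for the moment, N m; "grip_width": finger opening in m; "grasp_force": force on a finger pad.
Only numpy, scipy, OpenCV 4.12 (cv2) and the standard library are available. Lean on these libraries where they do the work, as an engineer would, in place of code of your own. Each camera call takes 0.05 s, during which the arm holds its last target. There are 200 camera calls.

## Working session

There is one attempt and no reset: what is moved stays moved. The work goes in short steps, Python scripts to look and compute and a tool call to move; the robot and the scene stay as the last step left them, time stands still between calls to the robot, and variables do not carry over. Pictures are saved under pics/ and viewed, at most 10 in all, crops included, and the job is handed in when it is done.

Besides the shell and the picture viewer there is one more tool, called after "Call:" in YAML: its name, and indented under it one key for each argument. servo_tool: Moves the arm, as the interface text tells. Its arguments: {"type":"object","properties":{"rows":{"type":"array","items":{"type":"array","items":{"type":"array","items":{"type":"number"}}}},"jaw":{"type":"number"}},"required":["rows"]}

```bash
mkdir -p pics
cat > h.py <<'E'
from workcell import *
import numpy as np, cv2
from scipy.spatial.transform import Rotation as R
def K(n):
    c=camera_info(n); f=240/np.tan(np.radians(c["vertical_fov"])/2)
    return np.array([[f,0,c["cx"]],[0,f,c["cy"]],[0,0,1]]),np.array(c["dist_coeffs"],float),np.array(c["pose"])
def ray(n,uv,cal=None):
    k,d,P=cal or K(n)
    p=cv2.undistortPoints(np.array([[uv]],float),k,d)[0,0]
    v=P[:3,:3]@[p[0],p[1],1]; return P[:3,3],v/np.linalg.norm(v)
def onz(n,uv,z,cal=None):
    o,v=ray(n,uv,cal); return o+v*(z-o[2])/v[2]
def tri(rs):
    A=sum(np.eye(3)-np.outer(v,v) for o,v in rs); b=sum((np.eye(3)-np.outer(v,v))@o for o,v in rs)
    x=np.linalg.solve(A,b); return x,[np.linalg.norm((np.eye(3)-np.outer(v,v))@(x-o)) for o,v in rs]
def proj(n,X,cal=None):
    k,d,P=cal or K(n); Q=np.linalg.inv(P)
    return cv2.projectPoints(np.array(X,float).reshape(-1,3),cv2.Rodrigues(Q[:3,:3])[0],Q[:3,3],k,d)[0][:,0]
def snap(n,f):
    im=capture(n)[:,:,::-1].copy(); cv2.imwrite("pics/"+f,im); return im
E
python3 - <<'E'
from h import *
for n in("scene","side","wrist"):
    c=camera_info(n);print(n,c["vertical_fov"],c["cx"],c["cy"],c["dist_coeffs"],np.round(c["pose"],3).tolist())
snap("scene","scene0.png");snap("side","side0.png")
o=get_obs();print(o["ee_pos"],o["ee_rot"],o["t"],o["grip_width"],o["contact_force"])
E
```

```text
scene 43.33518856247609 317.17390666774844 235.4460823577604 [-0.16723195  0.          0.          0.          0.        ] [[0.545, -0.482, 0.686, -0.238], [-0.838, -0.288, 0.463, -0.575], [-0.025, -0.827, -0.561, 0.696], [0.0, 0.0, 0.0, 1.0]]
side 49.92183954382077 326.43489896749423 244.8557006569454 [0.04313955 0.         0.         0.         0.        ] [[0.843, -0.317, 0.435, 0.085], [-0.538, -0.474, 0.697, -0.777], [-0.014, -0.821, -0.57, 0.668], [0.0, 0.0, 0.0, 1.0]]
wrist 71.36799993076349 320.6882633329768 242.5810657381039 [-0.0319816  0.         0.         0.         0.       ] [[-0.236, -0.929, -0.287, 0.22], [-0.972, 0.226, 0.068, 0.59], [0.001, 0.295, -0.956, 0.373], [0.0, 0.0, 0.0, 1.0]]
[0.14769265 0.60675829 0.23033974] [ 9.92869454e-01 -1.19202731e-01 -6.33995294e-05  9.75916187e-04] 0.1 0.08530753864497123 [ 0.79139391 -0.41910105  0.78830507]
```

View pics/scene0.png

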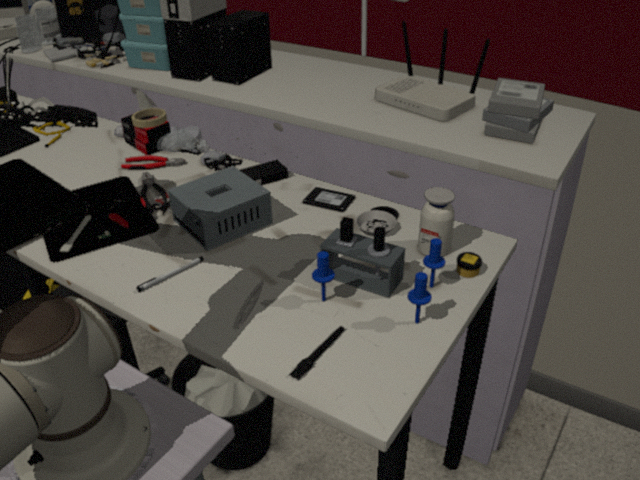

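View pics/side0.png

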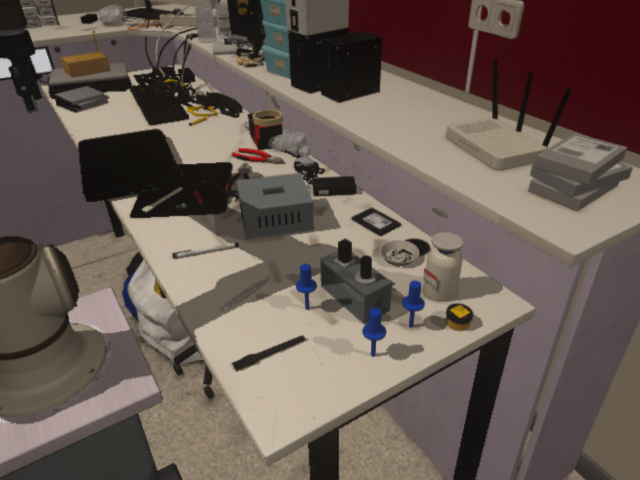

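Black handles stand in the rack at scene (347,230) and (379,238), and at side (345,250) and (366,267). The blue look-alikes are at scene (323,268), (433,255) and (419,290). The enclosure is at scene (221,205), with its slot near (231,183). Next, an enlarged crop to choose between the two rack tools.

Run:
```python
import cv2,numpy as np
a=cv2.imread("pics/scene0.png");b=cv2.imread("pics/side0.png")
c=lambda i,x,y,w,h:cv2.resize(i[y:y+h,x:x+w],(400,300),interpolation=cv2.INTER_CUBIC)
g=np.vstack([np.hstack([c(a,315,210,100,75),c(b,310,230,100,75)]),np.hstack([c(a,165,160,120,90),c(b,225,165,100,75)])])
g=(255*(g/255.)**.6).astype('uint8')
cv2.imwrite("pics/crop0.png",g)
```

```text
(no output)
```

View pics/crop0.png

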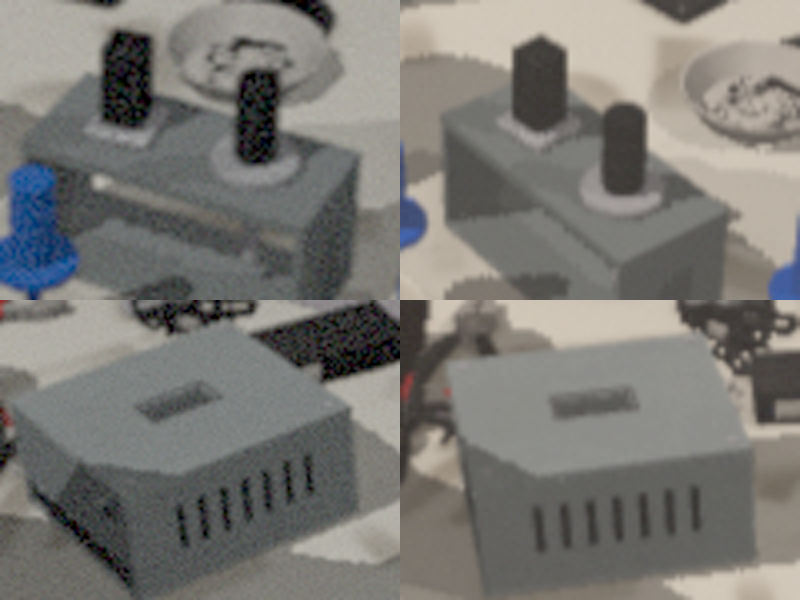

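In the crop, the right-hand tool has a round top and round collar, so it is the release rod. The left one has a square handle and flange. Now I'll triangulate.

Run:
```python
from h import *
np.set_printoptions(precision=4,suppress=True)
for n,s,d,z in [("rod top",(379.7,228.3),(366.2,257.5),.117),("collar",(378.5,250),(365.2,278),.075),("sq top",(346.7,219),(344.7,241),.117),("flange",(346,242),(344.5,260.5),.075),("slot",(218.4,190.6),(273.2,190.5),.08),
 ("slot l",(206.5,191),(263,191),.08)]:
    print(n,*tri([ray("scene",s),ray("side",d)]),onz("scene",s,z),onz("side",d,z))
```

```text
rod top [ 0.5425 -0.1789  0.1181] [np.float64(1.2864324848724918e-05), np.float64(1.2864324848716385e-05)] [ 0.544  -0.1781  0.117 ] [ 0.5434 -0.1777  0.117 ]
collar [ 0.5422 -0.1785  0.0715] [np.float64(0.0004750440518854484), np.float64(0.0004750440518854763)] [ 0.5384 -0.1803  0.075 ] [ 0.539  -0.1827  0.075 ]
sq top [ 0.5398 -0.1141  0.1179] [np.float64(0.00037254798011517715), np.float64(0.00037254798011506055)] [ 0.5404 -0.1138  0.117 ] [ 0.5409 -0.1124  0.117 ]
flange [ 0.5414 -0.1114  0.068 ] [np.float64(0.0018018763096104978), np.float64(0.0018018763096105013)] [ 0.5302 -0.1184  0.075 ] [ 0.5378 -0.1167  0.075 ]
slot [0.5497 0.2004 0.0797] [np.float64(0.0005562600151241216), np.float64(0.0005562600151241789)] [0.5485 0.1992 0.08  ] [0.5501 0.201  0.08  ]
slot l [0.5308 0.2158 0.0805] [np.float64(0.002346433972779204), np.float64(0.002346433972779323)] [0.5347 0.22   0.08  ] [0.5289 0.2123 0.08  ]
```

Call:
servo_tool:
  rows:
    - [[1,1,0,0,0,0.2],[1,1,0,0,0,0.2],[1,1,0,0,0,0.2],[1,1,0,0,0,0.2],[1,1,0,0,0,0.2],[1,1,0,0,0,0.2],[1,1,0,0,0,0.2],[1,1,0,0,0,0.2],[1,1,0,0,0,0.2],[1,1,0,0,0,0.2]]
  jaw: 1

```text
t: 0.93
ee_pos: [0.2212, 0.486, 0.2308]
ee_rot: [0.733, -0.68, 0.0, 0.0]
contact_force: [0.8, 0.3, -0.5]
grip_width: 0.0851
grasp_force: 0.0
```

Run:
```python
from h import *
np.set_printoptions(precision=4,suppress=True)
for n,s,d in [("b1",(322.5,255),(305.5,268)),("b2",(434,241),(415,284)),("b3",(421,275),(375,312)),("bottle",(439,196),(447,242))]:
    print(n,*tri([ray("scene",s),ray("side",d)]))
o=get_obs();print(o["t"],o["joints"],R.from_quat(o["ee_rot"]).as_matrix(),o["ee_pos"])
```

```text
b1 [ 0.4487 -0.121   0.0975] [np.float64(0.0002815812304825443), np.float64(0.000281581230482455)]
b2 [ 0.5868 -0.2636  0.0947] [np.float64(0.0003798174158131817), np.float64(0.00037981741581314467)]
b3 [ 0.4814 -0.2874  0.0997] [np.float64(0.0003386541128431821), np.float64(0.00033865411284323733)]
bottle [ 0.6966 -0.2232  0.1185] [np.float64(3.3737137312240536e-05), np.float64(3.373713731211238e-05)]
0.9333 [ 1.4474  0.231  -0.2148 -0.0003 -1.1259 -1.3717] [[ 0.0755 -0.9971 -0.0004]
 [-0.9971 -0.0755 -0.001 ]
 [ 0.0009  0.0005 -1.    ]] [0.2212 0.486  0.2308]
```

Call:
servo_tool:
  rows:
    - [[1,-0.48,0,0,0,0.012],[1,-0.48,0,0,0,0.012],[1,-0.48,0,0,0,0.012]]

```text
t: 1.18
ee_pos: [0.2776, 0.388, 0.2306]
ee_rot: [0.709, -0.705, 0.0, 0.001]
contact_force: [1.7, 1.7, 0.4]
grip_width: 0.0856
grasp_force: 0.0
```

Call:
servo_tool:
  rows:
    - [[1,-0.48,0,0,0,0],[1,-0.48,0,0,0,0],[1,-0.48,0,0,0,0]]

```text
t: 1.43
ee_pos: [0.3262, 0.2879, 0.2309]
ee_rot: [0.709, -0.705, 0.0, 0.001]
contact_force: [0.6, 0.3, 0.2]
grip_width: 0.0854
grasp_force: 0.0
```

Call:
servo_tool:
  rows:
    - [[1,-0.48,0,0,0,0],[1,-0.48,0,0,0,0],[1,-0.48,0,0,0,0]]

```text
t: 1.68
ee_pos: [0.3748, 0.1884, 0.2311]
ee_rot: [0.709, -0.705, -0.0, 0.0]
contact_force: [0.2, 0.1, -0.2]
grip_width: 0.0857
grasp_force: 0.0
```

Run:
```python
from h import *
np.set_printoptions(precision=4,suppress=True)
o=get_obs();c=K("wrist");snap("wrist","w1.png")
print(o["t"],o["ee_pos"],o["joints"],R.from_quat(o["ee_rot"]).as_matrix())
np.save("w1.npy",c[2])
for n,X in [("slot",(.5497,.2004,.08)),("rod",(.5425,-.1785,.117))]: print(n,proj("wrist",X,c))
```

```text
1.6833 [0.3748 0.1884 0.2311] [ 0.8567  0.0263 -0.4582 -0.0001 -1.0871 -0.8511] [[ 0.0055 -1.     -0.0006]
 [-1.     -0.0055 -0.0005]
 [ 0.0005  0.0006 -1.    ]]
slot [[130.9182 236.8183]]
rod [[  40.0125 -359.5508]]
```

View pics/w1.png

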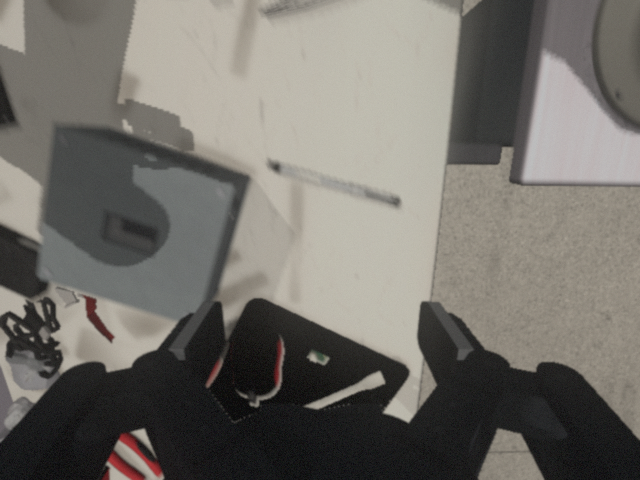

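The wrist view shows the enclosure yawed by about 15°, with the slot centred near (130,232). The stereo fix predicted (131,237), so they agree to about 3 mm. On to the rod.

Call:
servo_tool:
  rows:
    - [[1,-0.5,0,0,0,0],[1,-0.5,0,0,0,0],[1,-0.5,0,0,0,0]]

```text
t: 1.98
ee_pos: [0.4256, 0.0897, 0.2312]
ee_rot: [0.709, -0.705, -0.0, 0.0]
contact_force: [0.2, 0.8, -0.2]
grip_width: 0.0852
grasp_force: 0.0
```

Call:
servo_tool:
  rows:
    - [[1,-0.5,0,0,0,0],[1,-0.5,0,0,0,0],[1,-0.5,0,0,0,0]]

```text
t: 2.23
ee_pos: [0.4766, -0.0105, 0.231]
ee_rot: [0.709, -0.705, -0.0, 0.0]
contact_force: [0.5, 1.2, -0.3]
grip_width: 0.0856
grasp_force: 0.0
```

Call:
servo_tool:
  rows:
    - [[1,-0.65,0,0,0,0],[1,-0.65,0,0,0,0],[1,-0.65,0,0,0,0],[1,-0.65,0,0,0,0]]

```text
t: 2.57
ee_pos: [0.544, -0.1119, 0.2299]
ee_rot: [0.708, -0.707, 0.0, 0.001]
contact_force: [0.7, -0.2, -0.5]
grip_width: 0.0857
grasp_force: 0.0
```

Run:
```python
from h import *
np.set_printoptions(precision=4,suppress=True)
o=get_obs();c=K("wrist");im=snap("wrist","w2.png")
print(o["t"],o["ee_pos"])
np.save("w2.npy",c[2])
for n,X in [("sq",(.541,-.114,.117)),("rod",(.5425,-.1785,.117)),("rodcollar",(.5425,-.1785,.075))]: print(n,proj("wrist",X,c))
cv2.imwrite("pics/w2b.png",cv2.resize(im[60:360,120:520],(800,600)))
```

```text
2.5667 [ 0.544  -0.1119  0.2299]
sq [[323.54   234.5971]]
rod [[321.9177 150.8359]]
rodcollar [[321.7144 149.3259]]
```

View pics/w2b.png

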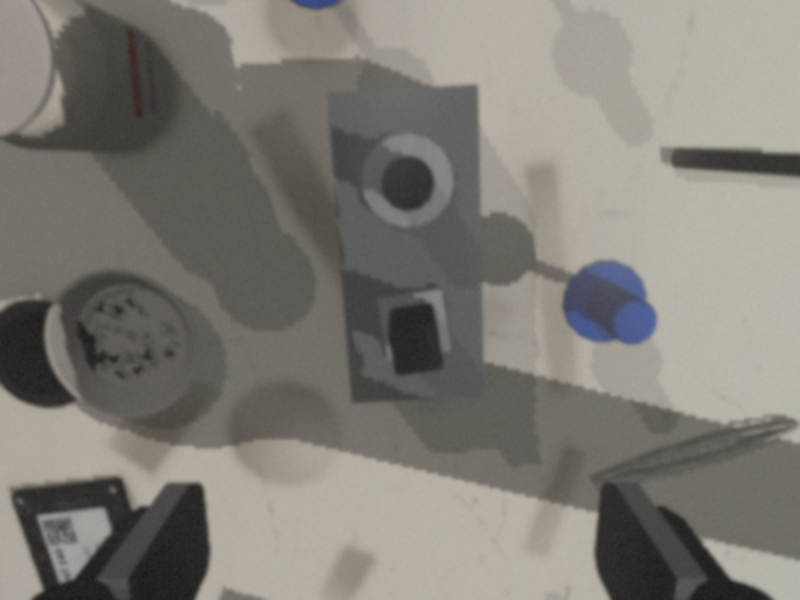

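The close view confirms it: round handle with round collar at full-frame (324,151), square tool at (327,229). The rod is at about (0.541, -0.179). Going to grasp it.

Call:
servo_tool:
  rows:
    - [[0.67,0.03,0,0,0,0],[0.67,0.03,0,0,0,0],[0.67,0.03,0,0,0,0],[0.67,0.03,0.2,0,0,0],[0.67,0.03,0.5,0,0,0],[0.67,0.03,0.8,0,0,0],[0.67,0.03,0.8,0,0,0]]

```text
t: 3.2
ee_pos: [0.5344, -0.1728, 0.1454]
ee_rot: [0.709, -0.705, -0.005, 0.003]
contact_force: [-0.8, -0.1, -0.9]
grip_width: 0.0855
grasp_force: 0.0
```

Run:
```python
from h import *
o=get_obs();c=K("wrist");im=snap("wrist","w3.png")
print(o["t"],o["ee_pos"],R.from_quat(o["ee_rot"]).as_matrix().round(4))
for n,X in [("rod",(.541,-.1787,.117))]: print(n,proj("wrist",X,c))
cv2.imwrite("pics/w3b.png",cv2.resize(im,(500,375)))
```

```text
3.2 [ 0.53437768 -0.17276686  0.14540725] [[ 0.0059 -0.9999 -0.0126]
 [-1.     -0.0059  0.0029]
 [-0.003   0.0126 -0.9999]]
rod [[306.82049102 269.29885447]]
```

View pics/w3b.png

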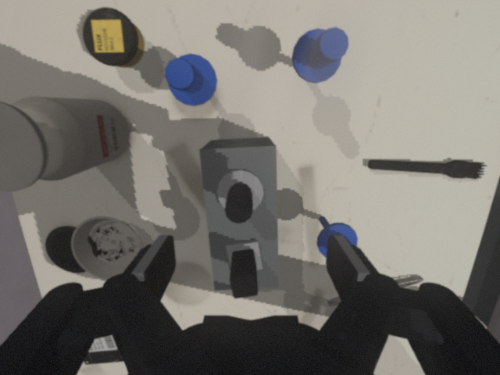

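Call:
servo_tool:
  rows:
    - [[0,0,0,0,0,0],[0,0,0,0,0,0],[0,0,0,0,0,0]]

```text
t: 3.5
ee_pos: [0.5404, -0.1744, 0.1535]
ee_rot: [0.71, -0.704, 0.002, -0.001]
contact_force: [-1.3, 0.4, 0.3]
grip_width: 0.0855
grasp_force: 0.0
```

Run:
```python
from h import *
o=get_obs()
print(o["t"],o["ee_pos"],R.from_quat(o["ee_rot"]).as_matrix().round(4),o["joints"])
```

```text
3.5 [ 0.54039975 -0.17438251  0.1535484 ] [[ 7.4e-03 -1.0e+00  4.1e-03]
 [-1.0e+00 -7.4e-03 -5.0e-04]
 [ 5.0e-04 -4.1e-03 -1.0e+00]] [-2.66558891e-02  3.54609784e-01 -2.48277854e-01  4.80328282e-04
 -9.63785282e-01  3.37579836e-02]
```

Call:
servo_tool:
  rows:
    - [[0.04,0,0.1,0,0,0],[0.04,0,0.2,0,0,0],[0.04,0,0.3,0,0,0],[0.04,0,0.3,0,0,0],[0.04,0,0.3,0,0,0],[0.04,0,0.3,0,0,0]]

```text
t: 4.0
ee_pos: [0.5392, -0.1787, 0.1211]
ee_rot: [0.709, -0.705, -0.0, 0.0]
contact_force: [0.6, -0.3, -0.2]
grip_width: 0.0853
grasp_force: 0.0
```

Call:
servo_tool:
  rows:
    - [[0,-0.02,0.15,0,0,0],[0,-0.02,0.3,0,0,0],[0,-0.02,0.39,0,0,0],[0,-0.02,0.39,0,0,0],[0,-0.02,0.39,0,0,0],[0,-0.02,0.39,0,0,0]]

```text
t: 4.5
ee_pos: [0.5418, -0.1787, 0.0831]
ee_rot: [0.71, -0.705, 0.001, -0.0]
contact_force: [0.3, -0.2, -0.1]
grip_width: 0.086
grasp_force: 0.0
```

Call:
servo_tool:
  rows:
    - [[0,0,0,0,0,0],[0,0,0,0,0,0],[0,0,0,0,0,0],[0,0,0,0,0,0],[0,0,0,0,0,0],[0,0,0,0,0,0],[0,0,0,0,0,0],[0,0,0,0,0,0]]
  jaw: -1

```text
t: 5.17
ee_pos: [0.5414, -0.1786, 0.0827]
ee_rot: [0.71, -0.705, 0.0, -0.0]
contact_force: [-0.1, -0.2, 3.1]
grip_width: 0.0185
grasp_force: 58.6
```

Call:
servo_tool:
  rows:
    - [[0,0,-0.2,0,0,0],[0,0,-0.4,0,0,0],[0,0,-0.6,0,0,0],[0,0,-0.8,0,0,0],[0,0,-1,0,0,0],[0,0,-1,0,0,0]]

```text
t: 5.67
ee_pos: [0.5433, -0.1791, 0.1864]
ee_rot: [0.71, -0.704, 0.003, -0.002]
contact_force: [0.3, 0.5, 0.1]
grip_width: 0.0184
grasp_force: 59.4
```

Call:
servo_tool:
  rows:
    - [[0,0,-0.3,0,0,0],[0,0,-0.5,0,0,0],[0,0,-0.5,0,0,0],[0,0,-0.5,0,0,0]]

```text
t: 6.0
ee_pos: [0.5412, -0.1784, 0.2325]
ee_rot: [0.709, -0.705, 0.0, -0.001]
contact_force: [-0.5, -0.1, -0.8]
grip_width: 0.0185
grasp_force: 59.4
```

Call:
servo_tool:
  rows:
    - [[-0.3,0,0,0,0,0],[-0.6,0,0,0,0,0],[-1,0,0,0,0,0],[-1,0,0,0,0,0]]

```text
t: 6.33
ee_pos: [0.5394, -0.074, 0.2301]
ee_rot: [0.711, -0.703, -0.002, 0.001]
contact_force: [-0.4, -0.8, -0.9]
grip_width: 0.0183
grasp_force: 59.4
```

Call:
servo_tool:
  rows:
    - [[-0.3,0,0,0,0,0],[-0.7,0,0,0,0,0],[-1,0,0,0,0,0],[-1,0,0,0,0,0]]

```text
t: 6.67
ee_pos: [0.539, 0.0252, 0.2303]
ee_rot: [0.711, -0.703, -0.001, 0.001]
contact_force: [-0.8, -0.4, -0.9]
grip_width: 0.0183
grasp_force: 59.4
```

Run:
```python
from h import *
o=get_obs();c=K("wrist");im=snap("wrist","w4.png")
print(o["t"],o["ee_pos"],o["grip_width"],R.from_quat(o["ee_rot"]).as_matrix().round(4))
np.savez("w4.npz",P=c[2])
print(proj("wrist",(.5497,.2004,.08),c))
```

```text
6.6667 [0.53899932 0.02523791 0.23026781] 0.01833656679779744 [[ 1.100e-02 -9.999e-01 -2.900e-03]
 [-9.999e-01 -1.100e-02  4.000e-04]
 [-4.000e-04  2.900e-03 -1.000e+00]]
[[307.65215735 384.84616681]]
```

View pics/w4.png

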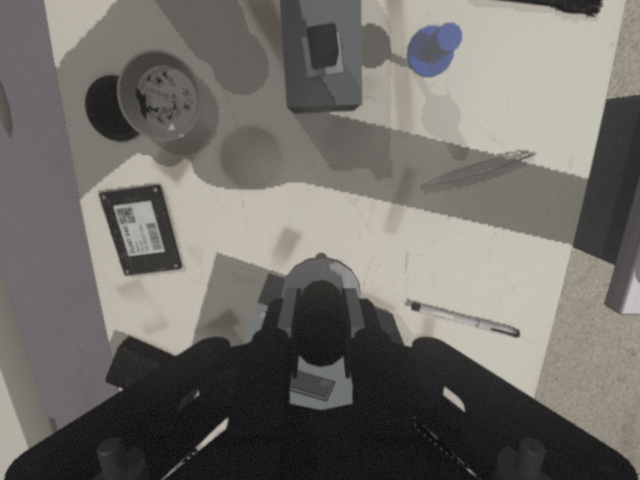

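The wrist view shows the rod held upright between the fingers, with the slot partly visible at about (313,386). I'll refine the slot position from enlarged crops.

Run:
```python
import cv2,numpy as np
a=cv2.imread("pics/w1.png")[195:270,80:180];b=cv2.imread("pics/w4.png")[350:425,260:360]
s=cv2.imread("pics/scene0.png")[170:210,192:245];d=cv2.imread("pics/side0.png")[170:210,247:300]
f=lambda i:cv2.resize(i,(400,300),interpolation=cv2.INTER_CUBIC)
g=np.vstack([np.hstack([f(a),f(b)]),np.hstack([f(s),f(d)])])
cv2.imwrite("pics/c5.png",(255*(g/255.)**.55).astype('uint8'))
```

```text
(no output)
```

View pics/c5.png

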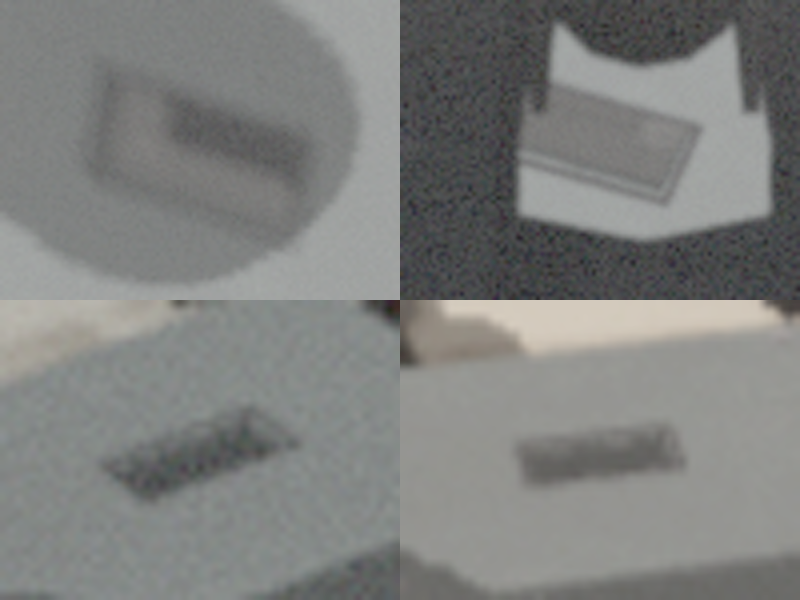

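Run:
```python
from h import *
np.set_printoptions(precision=4,suppress=True)
k,d,_=K("wrist"); c1=(k,d,np.load("w1.npy")); c4=(k,d,np.load("w4.npz")["P"])
C1=[onz("wrist",(80+x/4,195+y/4),.08,c1) for x,y in[(102,65),(310,133),(293,238),(90,175)]]
C4=[onz("wrist",(260+x/4,350+y/4),.08,c4) for x,y in[(302,128),(267,204),(120,156)]]
print(np.array(C1),np.mean(C1,0)); print(np.array(C4))
e=(C4[0]+C4[1])/2; u=(C4[2]-C4[1]); u/=np.linalg.norm(u); print("w4 centre",e+u*.0225)
rs=[ray("scene",(218.6,190.3)),ray("side",(273.2,190.5)),ray("wrist",(129.75,233.2),c1)]
print(tri(rs)); o=get_obs(); print(o["t"],o["ee_pos"])
```

```text
[[0.5694 0.1763 0.08  ]
 [0.5235 0.1921 0.08  ]
 [0.5311 0.2176 0.08  ]
 [0.5771 0.2024 0.08  ]] [0.5503 0.1971 0.08  ]
[[0.5201 0.1964 0.08  ]
 [0.529  0.2216 0.08  ]
 [0.5686 0.2061 0.08  ]]
w4 centre [0.5455 0.2008 0.08  ]
(array([0.5479, 0.1967, 0.0824]), [np.float64(0.001015380460310824), np.float64(0.00016660677259537103), np.float64(0.000911921812703248)])
6.7167 [0.5388 0.0235 0.2303]
```

Call:
servo_tool:
  rows:
    - [[-0.3,-0.05,0,0,0,0],[-0.6,-0.05,0,0,0,0],[-0.9,-0.05,0,0,0,0],[-0.9,-0.05,0,0,0,0]]

```text
t: 7.05
ee_pos: [0.544, 0.1141, 0.2306]
ee_rot: [0.71, -0.704, -0.001, 0.001]
contact_force: [-0.6, -0.7, -1.5]
grip_width: 0.0183
grasp_force: 59.4
```

Call:
servo_tool:
  rows:
    - [[-0.3,-0.05,0,0,0,0],[-0.6,-0.05,0,0,0,0],[-0.85,-0.05,0.2,0,0,0],[-0.85,-0.05,0.4,0,0,0],[-0.85,-0.05,0.6,0,0,0],[-0.85,-0.05,0.6,0,0,0],[-0.85,-0.05,0.6,0,0,0]]

```text
t: 7.63
ee_pos: [0.548, 0.1949, 0.1706]
ee_rot: [0.709, -0.705, -0.0, 0.002]
contact_force: [-0.4, 0.1, -0.1]
grip_width: 0.0185
grasp_force: 59.3
```

Call:
servo_tool:
  rows:
    - [[0,0,0,0,0,0],[0,0,0,0,0,0],[0,0,0,0,0,0]]

```text
t: 7.88
ee_pos: [0.5494, 0.1963, 0.1737]
ee_rot: [0.709, -0.705, 0.0, -0.001]
contact_force: [0.5, -0.2, -1.3]
grip_width: 0.0182
grasp_force: 59.3
```

Run:
```python
from h import *
np.set_printoptions(precision=4,suppress=True)
o=get_obs();print(o["t"],o["ee_pos"],o["grip_width"],o["contact_force"],R.from_quat(o["ee_rot"]).as_matrix().round(4))
a=snap("scene","s6.png");b=snap("side","d6.png")
c=lambda i,x,y:cv2.resize(i[y:y+120,x:x+80],(400,600),interpolation=cv2.INTER_CUBIC)
p=o["ee_pos"]; tip=p-[0,0,.0627]
print(proj("scene",[tip,tip+[0,0,.055]]),proj("side",[tip,tip+[0,0,.055]]))
g=np.hstack([c(a,180,110),c(b,235,105)]);cv2.imwrite("pics/c6.png",(255*(g/255.)**.6).astype('uint8'))
```

```text
7.8833 [0.5494 0.1963 0.1737] 0.018244692432056543 [ 0.5315 -0.2401 -1.2583] [[ 0.006  -1.      0.0022]
 [-1.     -0.006   0.0013]
 [-0.0013 -0.0022 -1.    ]]
[[218.0274 177.621 ]
 [214.9548 153.4167]] [[272.8763 179.6   ]
 [271.0536 157.8196]]
```

View pics/c6.png

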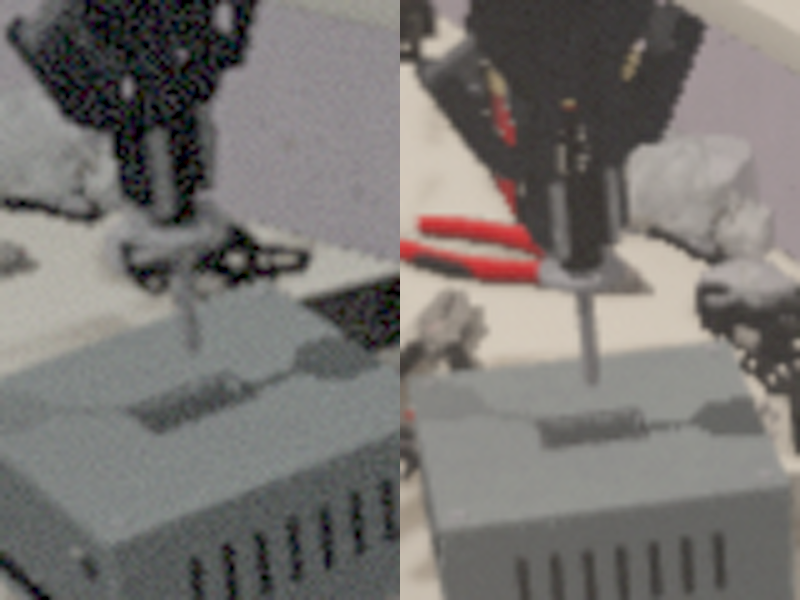

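Both fixed cameras show the shaft tip just above the slot, at scene (218.6,179.6) and side (273.6,181.6).

Run:
```python
from h import *
t=tri([ray("scene",(218.6,179.2)),ray("side",(273.6,181.2))]);s=tri([ray("scene",(218.6,190.3)),ray("side",(273.2,190.5))])
print(t,s,t[0]-s[0]); print(onz("scene",(218.6,179.2),.109),onz("side",(273.6,181.2),.109))
```

```text
(array([0.55128327, 0.19715454, 0.10604479]), [np.float64(0.0001161868441994853), np.float64(0.00011618684419961137)]) (array([0.54917484, 0.1991952 , 0.08074333]), [np.float64(0.00028613576738809233), np.float64(0.0002861357673880079)]) [ 0.00210843 -0.00204066  0.02530145]
[0.54750309 0.19346284 0.109     ] [0.5487106  0.19181345 0.109     ]
```

Call:
servo_tool:
  rows:
    - [[-0.02,0.015,0,0,0,0],[-0.02,0.015,0.1,0,0,0],[-0.02,0.015,0.2,0,0,0],[-0.02,0.015,0.3,0,0,0],[-0.02,0.015,0.4,0,0,0],[-0.02,0.015,0.5,0,0,0],[-0.02,0.015,0.5,0,0,0],[-0.02,0.015,0.5,0,0,0]]

```text
t: 8.65
ee_pos: [0.5468, 0.1982, 0.1212]
ee_rot: [0.709, -0.705, -0.0, 0.001]
contact_force: [0.4, -0.1, -0.6]
grip_width: 0.0183
grasp_force: 59.3
```

No force with the tip about 20 mm below the plate, so it is in the slot. Pressing on slowly.

Call:
servo_tool:
  rows:
    - [[0,0,0.05,0,0,0],[0,0,0.1,0,0,0],[0,0,0.15,0,0,0],[0,0,0.18,0,0,0],[0,0,0.21,0,0,0],[0,0,0.24,0,0,0],[0,0,0.26,0,0,0],[0,0,0.28,0,0,0],[0,0,0.28,0,0,0]]

```text
t: 9.4
ee_pos: [0.5478, 0.1988, 0.0962]
ee_rot: [0.71, -0.704, 0.001, -0.001]
contact_force: [-2.4, -0.7, 8.2]
grip_width: 0.0188
grasp_force: 60.6
```

Call:
servo_tool:
  rows:
    - [[0,0,0.02,0,0,0],[0,0,0.04,0,0,0],[0,0,0.06,0,0,0],[0,0,0.06,0,0,0],[0,0,0.06,0,0,0]]

```text
t: 9.82
ee_pos: [0.5479, 0.1988, 0.0926]
ee_rot: [0.71, -0.704, 0.001, -0.001]
contact_force: [-6.5, -0.9, 20.4]
grip_width: 0.0187
grasp_force: 61.9
```

Call:
servo_tool:
  rows:
    - [[0,0,0.01,0,0,0],[0,0,0.02,0,0,0],[0,0,0.03,0,0,0],[0,0,0.03,0,0,0]]

```text
t: 10.15
ee_pos: [0.5479, 0.1988, 0.0925]
ee_rot: [0.71, -0.704, 0.001, -0.001]
contact_force: [-13.0, -2.1, 33.4]
grip_width: 0.0186
grasp_force: 63.3
```

Motion stopped at TCP z 0.0925. The tip height seen before insertion (0.106) predicts 0.0927 for the collar seated, so it is on the top. I'll unload, release and back off.

Call:
servo_tool:
  rows:
    - [[0,0,-0.02,0,0,0],[0,0,-0.03,0,0,0],[0,0,-0.03,0,0,0]]

```text
t: 10.4
ee_pos: [0.5479, 0.1988, 0.0926]
ee_rot: [0.71, -0.704, 0.001, -0.001]
contact_force: [-7.2, -0.4, 19.2]
grip_width: 0.0187
grasp_force: 61.4
```

Call:
servo_tool:
  rows:
    - [[0,0,0,0,0,0],[0,0,0,0,0,0],[0,0,0,0,0,0],[0,0,0,0,0,0],[0,0,0,0,0,0],[0,0,0,0,0,0],[0,0,0,0,0,0],[0,0,0,0,0,0]]
  jaw: 1

```text
t: 11.07
ee_pos: [0.5471, 0.1984, 0.0881]
ee_rot: [0.709, -0.705, -0.0, 0.0]
contact_force: [0.1, -0.7, 0.8]
grip_width: 0.0856
grasp_force: 0.0
```

Call:
servo_tool:
  rows:
    - [[0,0,-0.2,0,0,0],[0,0,-0.4,0,0,0],[0,0,-0.6,0,0,0],[0,0,-0.8,0,0,0],[0,0,-1,0,0,0],[0,0,-1,0,0,0]]

```text
t: 11.57
ee_pos: [0.5495, 0.1996, 0.193]
ee_rot: [0.71, -0.704, 0.002, -0.004]
contact_force: [0.7, 1.2, 0.8]
grip_width: 0.0853
grasp_force: 0.0
```

Call:
servo_tool:
  rows:
    - [[-0.3,0,-0.3,0,0,0],[-0.6,0,-0.6,0,0,0],[-1,0,-0.6,0,0,0],[-1,0,-0.6,0,0,0],[-1,0,-0.6,0,0,0]]

```text
t: 11.98
ee_pos: [0.546, 0.3003, 0.2476]
ee_rot: [0.71, -0.704, -0.0, 0.0]
contact_force: [-0.3, -1.1, -0.1]
grip_width: 0.0856
grasp_force: 0.0
```

Run:
```python
from h import *
o=get_obs();print(o["t"],o["ee_pos"])
a=snap("scene","s7.png");b=snap("side","d7.png");w=snap("wrist","w7.png")
c=lambda i,x,y:cv2.resize(i[y:y+90,x:x+120],(400,300),interpolation=cv2.INTER_CUBIC)
g=np.vstack([np.hstack([c(a,160,155),c(b,215,150)]),np.hstack([cv2.resize(w,(400,300)),cv2.resize(a[150:350,250:517],(400,300))])])
cv2.imwrite("pics/c7.png",(255*(g/255.)**.6).astype('uint8'))
```

```text
11.9833 [0.54599248 0.30030923 0.2476034 ]
```

View pics/c7.png

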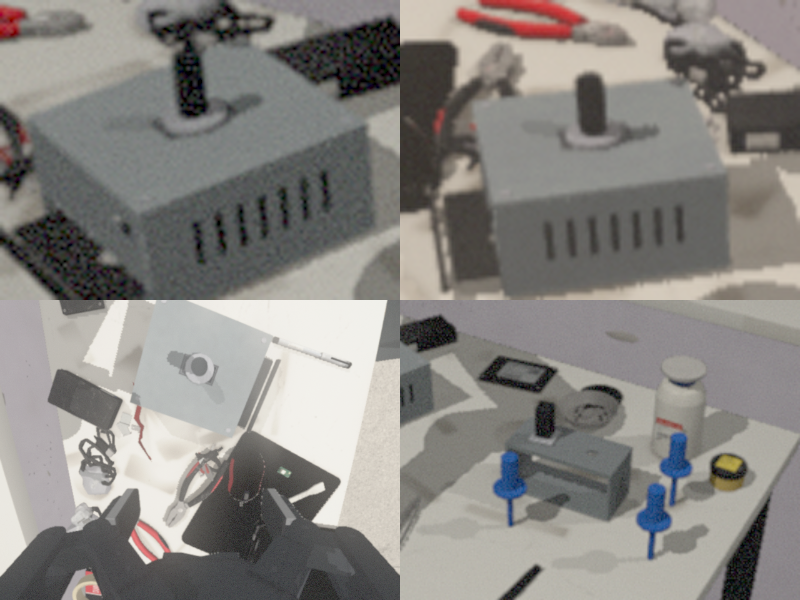

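Run:
```python
from h import *
np.set_printoptions(precision=4,suppress=True)
print("top",tri([ray("scene",(217,168.5)),ray("side",(272.7,174))]))
# collar outline: bright ellipse predictions for collar top at z=.085 (seated) vs measured bright pixels
for n,f,x0,y0,x1,y1 in[("scene","s7.png",195,170,245,210),("side","d7.png",250,170,300,205)]:
    im=cv2.imread("pics/"+f).astype(int)[y0:y1,x0:x1]; g=cv2.GaussianBlur(im.astype(np.float32),(3,3),0)
    m=((g[...,2]-g[...,0]>2)&(g[...,2]>95)).astype('uint8')
    _,_,st,ce=cv2.connectedComponentsWithStats(m); i=1+st[1:,4].argmax()
    print(n,"bbox",st[i]+[x0,y0,0,0,0])
    for z in(.08,.083,.085,.088,.090):
        a=np.linspace(0,6.28,60); X=np.c_[.5478+.02*np.cos(a),.1995+.02*np.sin(a),0*a+z]
        p=proj(n,X); print(z,p.min(0),p.max(0))
```

```text
top (array([0.5508, 0.1971, 0.1279]), [np.float64(0.002892637016743717), np.float64(0.0028926370167437813)])
scene bbox [195 170  16  10 115]
0.08 [208.4336 185.9555] [227.7106 195.6203]
0.083 [208.2564 184.708 ] [227.5586 194.3513]
0.085 [208.1381 183.8746] [227.457  193.5035]
0.088 [207.9605 182.622 ] [227.3045 192.2291]
0.09 [207.8419 181.7852] [227.2027 191.3776]
side bbox [ 250  170   50   35 1239]
0.08 [264.1238 186.9483] [281.1314 195.1718]
0.083 [264.0162 185.8348] [281.0483 194.04  ]
0.085 [263.9443 185.0907] [280.9928 193.2836]
0.088 [263.8362 183.9719] [280.9093 192.1463]
0.09 [263.7639 183.2242] [280.8535 191.3862]
```

Handle top triangulates to z = 0.128, against 0.127 expected when seated. The collar's lower edge matches the enclosure top, the tray is out at the front, and the square tool and the blue ones are untouched.

```bash
python3 -c "
from workcell import *
print(finish_job())"
```

```text
the job is handed in; nothing more can be done
None
```

The job is handed in: the release rod stands in the slot with its collar on the enclosure top, the disc tray is out, and the square-handled tool is still in the rack; the catch was judged pressed from the arm stopping hard at collar height and from the pictures, as its travel can't be read directly.

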